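# Set out the sharpening stones from the pile into their holders

## Task

Set out the sharpening stones ready for work: take the pile apart and lay each of the three flat stones, the same side up, in the wooden holder made for its length - flat and centred on the board, in line with it, between the two end stops - and lay the round stone flat in the round wooden dish. The stones chip, so set them down and do not drop them; leave the chisel and the tin of honing paste where they are.

Things in the scene. Friction and masses are not known exactly. Their poses are not given: they have to be found in the camera images.
- long_stone: the long sharpening stone: a loose plain dark grey block 200 long x 60 wide x 25 mm thick, at the start lying flat on the bench in the pile. Origin at the centre of its underside; x along its length, y across its width, z up.
- middle_stone: the middle sharpening stone: a loose plain light grey block 150 long x 50 wide x 22 mm thick, at the start lying flat on the long stone in the pile. Origin at the centre of its underside; x along its length, y across its width, z up.
- short_stone: the short sharpening stone: a loose plain dark grey block 110 long x 44 wide x 20 mm thick, at the start lying flat on the middle stone in the pile. Origin at the centre of its underside; x along its length, y across its width, z up.
- round_stone: the round sharpening stone: a loose plain light grey puck 60 mm in diameter and 28 mm thick, at the start lying flat on the short stone, the top of the pile. Origin at the centre of its underside; z up.
- long_holder: the holder for the long stone: a fixed, light wooden board 244 long x 84 mm wide with a low wooden stop across each end; the gap between the stops is 216 mm. Its long sides are open. Origin on the bench under its centre; x along its length, y across, z up. The board's top, where the stone lies, is 20 mm above the origin; the stops are 14 mm thick and rise 8 mm above the board.
- middle_holder: the holder for the middle stone: a fixed, light wooden board 194 long x 74 mm wide with a low wooden stop across each end; the gap between the stops is 166 mm. Its long sides are open. Origin on the bench under its centre; x along its length, y across, z up. The board's top, where the stone lies, is 20 mm above the origin; the stops are 14 mm thick and rise 8 mm above the board.
- short_holder: the holder for the short stone: a fixed, light wooden board 154 long x 68 mm wide with a low wooden stop across each end; the gap between the stops is 126 mm. Its long sides are open. Origin on the bench under its centre; x along its length, y across, z up. The board's top, where the stone lies, is 20 mm above the origin; the stops are 14 mm thick and rise 8 mm above the board.
- round_dish: the dish for the round stone: a fixed, round, shallow turned wooden dish, 100 mm in outer diameter; the recess is about 78 mm wide. Origin on the bench under its centre, z up. The floor, where the stone lies, is 12 mm above the origin; the rim rises 6 mm above the floor.
- chisel: a bystander: a loose wood chisel, 265 mm long, 28 mm wide and 22 mm high, lying on the bench along its x axis (handle to -x). Origin on the bench at its middle. Leave it alone.
- paste_tin: a bystander: a loose flat round metal tin of honing paste, 68 mm in diameter and 24 mm high, standing on the bench. Origin under its centre. Leave it alone.

How it is judged:
By the outcome, as a careful person would: the job done as asked, in the order asked, and still so for the second after the job is handed in, with the robot touching nothing.
It also fails if it takes over 120 s, if anything falls off the work surface, if the arm or the gripper's body presses on something with over 40 N, if the wrist force passes 120 N, or if a joint passes its speed limit or range.

## Robot

A 6-joint arm with a two-finger parallel gripper is mounted at the origin on the work surface. World frame = base frame: x ahead of the robot, y to its left, z up, the work surface at z = 0. Lengths are in m, angles in rad, forces in N, time in s.
With the tool pointing down it reaches from about 0.3 to 0.775 m from the base axis. Payload 14.6 kg.
Tool frame: the origin (TCP) lies midway between the tips of the shut fingers; the grasp point (between the pads) lies 19 mm behind it (ctrl.hold_point_z is the distance from the TCP to the grasp point, in m); z points along the fingers, x is the direction in which the jaws open and shut, and the axes are right-handed (so a half turn about z gives the same grasp; the last joint's range is limited). The gripper opens to 94 mm and grips with 3 to 60 N. Pads are 16 mm wide; open, the fingers measure 119 mm over their backs; the gripper's body (75 mm by 177 mm) begins 78 mm behind the grasp point.
Start: joints at [1.183, 0.3, 1.521, -0, 1.321, -0.067], TCP at [0.173, 0.522, 0.205] pointing down, gripper open.
Joint ranges: [-3.03, 3.03], [-0.79, 2.21], [0.23, 2.52], [-1.04, 4.18], [0, 3.07], [-2.55, 2.55]. Speed limits (rad/s): [2.22, 2.22, 2.57, 3.14, 3.14, 3.14].

## Interface

Orientations are given as [roll, pitch, yaw] about the fixed x, y, z axes, in that order (R = Rz(yaw) Ry(pitch) Rx(roll)).
In Python, from station import ctrl, viewer, ticket, nets gives the robot as it stands.
- The arm moves only by the tool carry_out, never from a script. Its argument "commands" is one flat list of numbers, 7 for each row, row after row: the closure, from -1 (fully open) to 1 (shut), so that 0 is half open, then the shift along the world's x, y, z in cm, then the turn, a rotation vector about the world's x, y, z in rad. In form: [gripper, tx, ty, tz, ax, ay, az, gripper, tx, ty, tz, ax, ay, az, ...]. A call has 1 to 12 rows; each row is the pose to reach, as a shift and turn from the pose measured when the call began; what a row does not reach only later rows make up. A row lasts 1/12 s, in which the tool goes at most 41.7 mm and 7.16 degrees, less where a joint would pass 70% of its speed; a pose out of reach is approached as far as the arm can. A call with a gripper value outside its range is refused whole. The fingers move at their own pace and stop on an object; "force" is the grip in N (left out, the last holds). Time passes only in rows, so rows that repeat a pose let the fingers close. It gives the time, the measured TCP pose, the force and the opening at its end, in the units of the state.
- ctrl.get_obs(): the state, without advancing time (a new reading comes with each control period).
- viewer.camera(name): name is "side" or "top"; returns (picture, depth): 400x640x3 uint8, blue, green, red; 400x640 float32, m along the optical axis (not along the pixel's ray), 0 where there is no reading.
- viewer.camera_info(name): a dict with "fx", "fy", "cx", "cy" (pixels), "D" ([k1, k2, p1, p2, k3] as OpenCV has them; the pictures are not rectified), "R" (3x3) and "t" (3): a world point X has camera coordinates R X + t. Camera axes: x right, y down, z forward; pixel columns grow to the right and rows downward; lengths in m; the calibration is good to about 2 mm. A picture is of the moment at which its call begins. camera_info takes no time and is no camera call.
- ticket.hand_in(): hands the job in, once; it reports no verdict.
Trained networks look in the newest picture that a camera, given by its name, has taken for a name from the list of things; names that differ only in an ending like _2 or _b are one class to them, and where a whole thing is asked for, a point or a joint stands for the part that bears it (a point fixed in the world has none). Each returns a list of dicts, best first, with "confidence" (0 to 1); they miss things now and then, are a little off and sometimes report something else, mostly with a low value. They report only what shows in the picture. A call takes as long as a camera call.
- nets.silhouettes(camera, thing): "region" (400x640 bool, what is visible of it) and "extent" ([left, top, right, bottom] in pixels, round what is visible of it).
The state is a dict: "time_s": time; "qpos": joint angles; "joint_vel": joint speeds; "tau": joint torques, N m; "ee_pos": TCP position; "eef_rot": TCP orientation; "force": force on the tool from outside, world axes, zero at the start; "moment": the same for the moment, N m; "grip_width": finger opening in m.
Only numpy, scipy, OpenCV 4.12 (cv2) and the standard library are available. Lean on these libraries where they do the work, as an engineer would, in place of code of your own. Each camera call takes 0.05 s, during which the arm holds its last target. There are 200 camera calls.

## Working session

There is one attempt and no reset: what is moved stays moved. The work goes in short steps, Python scripts to look and compute and a tool call to move; the robot and the scene stay as the last step left them, time stands still between calls to the robot, and variables do not carry over. Pictures are saved under pics/ and viewed, about 12 in all and at most 16, crops included, and the job is handed in when it is done.

Besides the shell and the picture viewer there is one more tool, called after "Request:" as name(argument=value, ...) on one line, values as JSON. carry_out: Moves the arm, as the interface text tells. Its arguments: {"type":"object","properties":{"commands":{"type":"array","items":{"type":"number"}},"force":{"type":"number"}},"required":["commands"]}

```bash
mkdir -p pics; ls; cat > h.py <<'E'
import numpy as np, cv2
from station import ctrl, viewer, ticket, nets
def shot(n,save=None):
    p,d=viewer.camera(n)
    if save: cv2.imwrite(f'pics/{save}.png',p)
    return p,d
def cloud(n,d,mask):
    c=viewer.camera_info(n); K=np.array([[c['fx'],0,c['cx']],[0,c['fy'],c['cy']],[0,0,1.]])
    m=mask&(d>0); v,u=np.nonzero(m)
    q=cv2.undistortPoints(np.c_[u,v].astype(np.float64)[:,None],K,np.array(c['D'],float))[:,0]
    z=d[m].astype(float)
    P=np.c_[q*z[:,None],z]
    return (P-np.array(c['t']))@np.array(c['R'])
def rect(P):
    r=cv2.minAreaRect((P[:,:2]*1000).astype(np.float32)); (cx,cy),(w,h),a=r
    if w<h: w,h,a=h,w,a+90
    a=(a+90)%180-90
    return np.round([cx,cy,w,h,a],1)
def top(P,tol=.004):
    z=np.percentile(P[:,2],95) if len(P) else 0
    return P[abs(P[:,2]-z)<tol]
E
python3 - <<'E'
from h import *
print(ctrl.get_obs())
for n in('top','side'):
    p,d=shot(n,n+'0'); c=viewer.camera_info(n); print(n,c['fx'],-np.array(c['R']).T@np.array(c['t']))
    for t in 'long_stone middle_stone short_stone round_stone long_holder middle_holder short_holder round_dish chisel paste_tin'.split():
        for r in nets.silhouettes(n,t)[:2]:
            P=cloud(n,d,r['region'])
            if len(P)<20: continue
            zs=np.percentile(P[:,2],[5,50,95])*1000
            print(t,round(r['confidence'],2),r['extent'],'z',zs.round(1),'all',rect(P),'med',(np.median(P,0)*1000).round(0))
E
```

```text
pics
{'time_s': 0.0, 'qpos': array([ 1.18337667e+00,  3.00475779e-01,  1.52158053e+00,  1.88147783e-06,
        1.32068828e+00, -6.66069014e-02]), 'joint_vel': array([-0.00118916, -0.00083304,  0.000548  ,  0.00033199,  0.00215955,
        0.00119485]), 'tau': array([ 8.45510949e-04, -5.31803906e+01, -3.52753866e+01,  7.08937598e-02,
        2.42470315e-02, -5.97136454e-05]), 'ee_pos': array([0.17334341, 0.52169563, 0.20488399]), 'eef_rot': array([-3.14151417e+00,  1.14926041e-03,  1.24998315e+00]), 'force': array([-0.54828183, -0.51059215,  0.6515544 ]), 'moment': array([-0.03017379,  0.00585877,  0.03081134]), 'grip_width': 0.09379399378311441}
top 516.5794798645593 [ 0.4803479  -0.01267751  1.61797162]
long_stone 0.71 [189.9, 231.3, 218.2, 300.7] z [ 8.7 24.4 31.1] all [424.  361.9 202.2  63.9   5.5] med [358. 351.  24.]
long_stone 0.36 [188.6, 251.5, 208.1, 274.8] z [ 74.2  94.3 100.8] all [433.  359.6  58.4  56.9 -67.9] med [434. 358.  94.]
middle_stone 0.51 [193.7, 236.2, 211.7, 285.0] z [39.7 46.8 53.3] all [435.6 360.5 147.5  49.2   2. ] med [488. 356.  47.]
short_stone 0.72 
[... 1828 characters left out ...]
96.1] z [10.2 20.9 28.5] all [ 541.7 -193.1  193.2   82.5    9.8] med [ 542. -182.   21.]
short_holder 0.95 [321.2, 207.7, 375.3, 244.6] z [ 8.3 20.9 29.3] all [511.8  -9.4 166.9  95.6  -9.3] med [508.  12.  21.]
short_holder 0.57 [338.5, 321.4, 393.6, 340.9] z [50.6 65.7 68.3] all [428.8 362.2 111.2  47.    1.4] med [407. 372.  66.]
round_dish 0.87 [320.6, 256.3, 359.9, 287.2] z [ 9.  13.6 19.5] all [506.  169.6  98.6  94.1   8.8] med [506. 170.  14.]
chisel 0.7 [240.7, 179.9, 274.0, 237.6] z [12.1 18.8 24.8] all [780.1 -38.1 264.7  27.   87.1] med [779. -52.  19.]
paste_tin 0.74 [295.4, 153.7, 309.4, 165.7] z [ 3.9 21.8 25.5] all [ 707.6 -325.8   67.3   66.1  -51.9] med [ 706. -316.   22.]
```

```bash
python3 - <<'E'
import cv2
a=cv2.imread('pics/top0.png')[130:320,170:480]; cv2.imwrite('pics/topc.png',cv2.resize(a,None,fx=2.5,fy=2.5,interpolation=cv2.INTER_CUBIC))
a=cv2.imread('pics/side0.png')[140:380,220:440]; cv2.imwrite('pics/sidec.png',cv2.resize(a,None,fx=2.5,fy=2.5,interpolation=cv2.INTER_CUBIC))
E
```

```text
(no output)
```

View pics/topc.png

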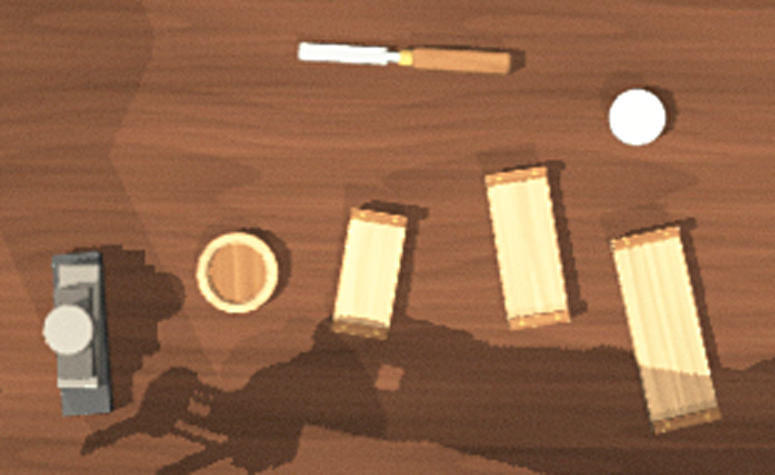

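View pics/sidec.png

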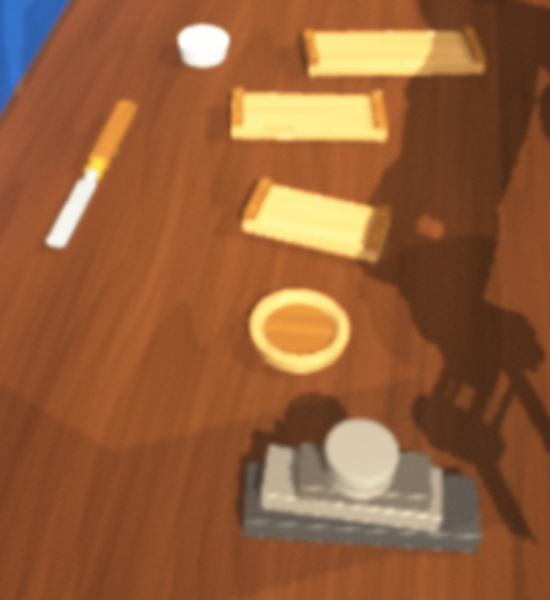

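The top crop shows the pile at left (crop px 80,330), then the dish (237,270) and the short (370,272), middle (527,247) and long (665,327) holders. The chisel and tin lie beyond. The side crop agrees, and nothing hides the pile. Next I'll refine the centres using only the points on top surfaces.

```bash
cat >> h.py <<'E'
def measure(n,t,zlo,zhi,k=3,pick=0):
    p,d=shot(n); r=nets.silhouettes(n,t)
    if not r: return None
    r=r[pick]; D=np.mean([d]+[viewer.camera(n)[1] for _ in range(k-1)],0)
    P=cloud(n,D,r['region']); P=P[(P[:,2]>zlo)&(P[:,2]<zhi)]
    C=P[:,:2]-P[:,:2].mean(0); w,V=np.linalg.eigh(C.T@C); a=np.degrees(np.arctan2(V[1,1],V[0,1])); a=(a+90)%180-90
    return round(r['confidence'],2),rect(P),'mean',(P.mean(0)*1000).round(1),'pca',a.round(1),'n',len(P)
E
python3 - <<'E'
from h import *
for t,lo,hi in [('round_stone',.085,.11),('short_holder',.013,.035),('middle_holder',.013,.035),('long_holder',.013,.035),('round_dish',.007,.03)]:
    for n in('top','side'): print(t,n,measure(n,t,lo,hi))
E
```

```text
round_stone top (0.72, array([432.2, 359.9,  57.7,  56.4, -88.7]), 'mean', array([433.1, 360.4,  94.8]), 'pca', np.float64(84.9), 'n', 311)
round_stone side (0.73, array([435.3, 359.5,  59. ,  56.7, -86.3]), 'mean', array([434.8, 362.7,  94.1]), 'pca', np.float64(78.7), 'n', 613)
short_holder top (0.79, array([505.5,   4.8, 152.6,  67. ,  -9.1]), 'mean', array([504.4,   5.1,  20.7]), 'pca', np.float64(-8.8), 'n', 1032)
short_holder side (0.91, array([507.8,   2.6, 155. ,  70. ,  -9.1]), 'mean', array([507.9,   7.2,  21.7]), 'pca', np.float64(-9.0), 'n', 1010)
middle_holder top (0.65, array([ 539.6, -188.3,  194.4,   74.7,    9.3]), 'mean', array([ 539.6, -187.8,   19.9]), 'pca', np.float64(9.7), 'n', 1473)
middle_holder side (0.69, array([ 542.1, -193.1,  192.5,   76.9,    9.8]), 'mean', array([ 542.9, -186.9,   21.5]), 'pca', np.float64(8.7), 'n', 948)
long_holder top (0.65, array([ 440.4, -362.3,  243.4,   86.6,   13. ]), 'mean', array([ 438.7, -361.8,   19.6]), 'pca', np.float64(12.8), 'n', 2022)
long_holder side (0.69, array([ 444.1, -364.4,  242.9,   90.2,   13.2]), 'mean', array([ 441.2, -359.8,   19.7]), 'pca', np.float64(13.5), 'n', 1002)
round_dish top (0.82, array([506. , 169.3,  97.7,  94.4,  45.4]), 'mean', array([505.3, 168.8,  14. ]), 'pca', np.float64(40.1), 'n', 772)
round_dish side (0.73, array([506.6, 167.6,  98.5,  97.7,  12.7]), 'mean', array([506.5, 168.7,  14.5]), 'pca', np.float64(-88.9), 'n', 984)
```

Request:
carry_out(commands=[-1,1,-0.6,-0.2,0,0,0.02,-1,4,-2.5,-1,0,0,0.06,-1,7,-4.4,-1.7,0,0,0.1,-1,10,-6.2,-2.4,0,0,0.14,-1,13,-8.1,-3,0,0,0.18,-1,16,-10,-3.7,0,0,0.22,-1,19,-11.9,-4.4,0,0,0.26,-1,22,-13.7,-5.1,0,0,0.3,-1,24.5,-15.2,-5.6,0,0,0.34,-1,25.8,-16.1,-6,0,0,0.356,-1,26,-16.2,-6,0,0,0.356,-1,26,-16.2,-6,0,0,0.356], force=30)

```text
time_s: 4.1
ee_pos: [0.4338, 0.3595, 0.1452]
eef_rot: [-3.141, 0.0, 1.604]
force: [0.2, -0.8, 0.6]
grip_width: 0.0941
```

Request:
carry_out(commands=[-1,0,0,-1,0,0,0,-1,0,0,-3,0,0,0,-1,0,0,-5,0,0,0,-1,0,0,-6.4,0,0,0,-1,0,0,-6.9,0,0,0,-1,0,0,-7,0,0,0,1,0,0,-7,0,0,0,1,0,0,-7,0,0,0,1,0,0,-7,0,0,0,1,0,0,-7,0,0,0,1,0,0,-7,0,0,0,1,0,0,-7,0,0,0], force=30)

```text
time_s: 5.1
ee_pos: [0.4339, 0.3595, 0.0756]
eef_rot: [-3.142, -0.0, 1.604]
force: [-1.0, -0.6, 1.5]
grip_width: 0.0592
```

Request:
carry_out(commands=[1,0,0,0.3,0,0,0,1,0,0,1,0,0,0,1,0,0,2.2,0,0,0,1,0,0,3.2,0,0,0,1,0.3,-0.8,3.5,0,0,0,1,1.2,-3.2,3.5,0,0,0,1,2.4,-6.3,3.5,0,0,0,1,3.6,-9.5,3.5,0,0,0,1,4.8,-12.7,3.5,0,0,0,1,6,-15.9,3.5,0,0,0,1,6.9,-18.2,3.5,0,0,0,1,7.2,-19,3.5,0,0,0])

```text
time_s: 6.1
ee_pos: [0.507, 0.1662, 0.1111]
eef_rot: [3.141, 0.0, 1.601]
force: [-0.7, 0.3, -1.1]
grip_width: 0.0591
```

Request:
carry_out(commands=[1,-0.1,0.3,-1,0,0,0,1,-0.1,0.3,-3,0,0,0,1,-0.1,0.3,-5,0,0,0,1,-0.1,0.3,-6.8,0,0,0,1,-0.1,0.3,-8,0,0,0,1,-0.1,0.3,-8.4,0,0,0,1,-0.1,0.3,-8.5,0,0,0,1,-0.1,0.3,-8.5,0,0,0])

```text
time_s: 6.77
ee_pos: [0.5061, 0.1697, 0.0265]
eef_rot: [3.14, 0.0, 1.602]
force: [-0.5, -0.3, -1.8]
grip_width: 0.0592
```

```bash
python3 - <<'E'
from h import *
o=ctrl.get_obs(); print(o['ee_pos'],o['force'],o['grip_width'])
for n in('top','side'):
    shot(n,n+'1')
print(ctrl.get_obs()['force'])
a=cv2.imread('pics/top1.png')[200:290,220:310];b=cv2.imread('pics/side1.png')[230:310,290:380]
cv2.imwrite('pics/p1.png',np.hstack([cv2.resize(x,(390,390),interpolation=cv2.INTER_CUBIC) for x in(a,b)]))
E
```

```text
[0.50611442 0.16965266 0.02646538] [-0.46883004 -0.29664753 -1.75278889] 0.05923996549868332
[ 0.16931637 -0.14767448 -1.27390388]
```

View pics/p1.png

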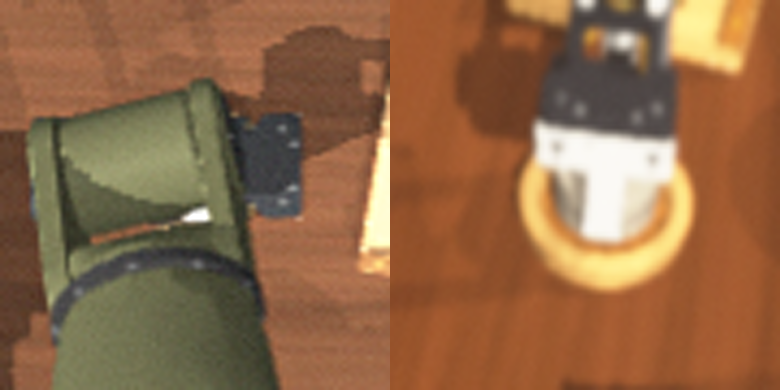

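The side view shows the stone over the middle of the dish, with its finger inside the rim outline. I'll lower the last 6 mm slowly.

Request:
carry_out(commands=[1,0,0,-0.2,0,0,0,1,0,0,-0.35,0,0,0,1,0,0,-0.45,0,0,0,1,0,0,-0.52,0,0,0,1,0,0,-0.56,0,0,0,1,0,0,-0.58,0,0,0])

```text
time_s: 7.37
ee_pos: [0.5064, 0.1695, 0.0212]
eef_rot: [3.139, -0.0, 1.601]
force: [0.5, 0.2, -2.7]
grip_width: 0.0592
```

Request:
carry_out(commands=[1,0,0,-0.05,0,0,0,1,0,0,-0.1,0,0,0,1,0,0,-0.1,0,0,0])

```text
time_s: 7.62
ee_pos: [0.5065, 0.1695, 0.0206]
eef_rot: [3.139, -0.0, 1.601]
force: [-2.8, -0.8, 4.8]
grip_width: 0.0592
```

Request:
carry_out(commands=[-0.2,0,0,0,0,0,0,-0.2,0,0,0,0,0,0,-0.2,0,0,0,0,0,0,-0.1,0,0,0,0,0,0,-0.5,0,0,0,0,0,0,-0.5,0,0,0,0,0,0,-1,0,0,0.5,0,0,0,-1,0,0,2,0,0,0,-1,0,0,5,0,0,0,-1,0,0,9,0,0,0,-1,0,0,12,0,0,0,-1,0,0,12.5,0,0,0])

```text
time_s: 8.62
ee_pos: [0.5084, 0.17, 0.1514]
eef_rot: [3.131, -0.002, 1.601]
force: [0.0, 0.1, 0.6]
grip_width: 0.094
```

```bash
python3 - <<'E'
from h import *
o=ctrl.get_obs(); print(o['ee_pos'],o['eef_rot'],o['force'],o['grip_width'])
for t,lo,hi in [('round_stone',.034,.06),('short_stone',.058,.08)]:
    for n in('top','side'): print(t,n,measure(n,t,lo,hi))
E
```

```text
[0.50843632 0.17004635 0.15143669] [ 3.13140608e+00 -1.82700237e-03  1.60141379e+00] [0.00815598 0.06054819 0.58051511] 0.09399295109518296
round_stone top None
round_stone side None
short_stone top (0.75, array([426.8, 361.6, 107. ,  46. ,   6.2]), 'mean', array([425.3, 360.1,  66.9]), 'pca', np.float64(3.7), 'n', 503)
short_stone side (0.89, array([429.8, 359.6, 107. ,  46.4,   4. ]), 'mean', array([429.9, 362.1,  66. ]), 'pca', np.float64(5.0), 'n', 1026)
```

Request:
carry_out(commands=[-1,-0.4,0.9,0,0,0.005,0.01,-1,-1.4,3.3,0,-0.002,0.01,0.02,-1,-2.7,6.4,0,-0.002,0.01,0.03,-1,-4,9.6,0,-0.002,0.01,0.05,-1,-5.4,12.8,-0.5,-0.002,0.01,0.05,-1,-6.7,16,-1.5,-0.002,0.01,0.05,-1,-7.7,18.3,-3,-0.002,0.01,0.05,-1,-8,19,-4.3,-0.002,0.01,0.05,-1,-8,19.1,-5,-0.002,0.01,0.05,-1,-8,19.1,-5,-0.002,0.01,0.05,-1,-8,19.1,-5,-0.002,0.01,0.05,-1,-8,19.1,-5,-0.002,0.01,0.05])

```text
time_s: 10.22
ee_pos: [0.4273, 0.3597, 0.0959]
eef_rot: [-3.134, 0.001, 1.65]
force: [0.6, -0.0, 0.1]
grip_width: 0.0939
```

```bash
python3 - <<'E'
from h import *
for n in('top','side'): print(n,measure(n,'round_stone',.03,.06))
o=ctrl.get_obs(); print(o['ee_pos'],o['eef_rot'],o['force'],o['grip_width'])
E
```

```text
top (0.74, array([504.6, 170.6,  56.9,  56.8,  45.2]), 'mean', array([505.2, 170.7,  39.5]), 'pca', np.float64(-85.3), 'n', 297)
side (0.84, array([507.4, 169.8,  58.8,  57.2, -32.3]), 'mean', array([507. , 173.2,  39.5]), 'pca', np.float64(-78.9), 'n', 394)
[0.42655638 0.36035916 0.09533965] [-3.13339428e+00  1.45222910e-03  1.65113817e+00] [ 1.07523942 -0.30195333 -0.32755007] 0.09396879109986316
```

Request:
carry_out(commands=[-1,0.1,0,-1,0,-0.004,0,-1,0.1,0,-2.2,0,-0.008,0,-1,0.1,0,-3.5,0,-0.008,0,-1,0.1,0,-4.2,0,-0.008,0,-1,0.1,0,-4.5,0,-0.008,0,-1,0.1,0,-4.5,0,-0.008,0,-1,0.1,0,-4.5,0,-0.008,0,-1,0.1,0,-4.5,0,-0.008,0])

```text
time_s: 11.28
ee_pos: [0.4278, 0.3606, 0.0509]
eef_rot: [3.141, 0.002, 1.651]
force: [0.6, -0.4, -0.1]
grip_width: 0.0941
```

Request:
carry_out(commands=[0,0,0,-0.1,0,0,0,0.1,0,0,-0.1,0,0,0,0.3,0,0,-0.1,0,0,0,1,0,0,-0.1,0,0,0,1,0,0,-0.1,0,0,0,1,0,0,-0.1,0,0,0,1,0,0,-0.1,0,0,0,1,0,0,-0.1,0,0,0], force=30)

```text
time_s: 11.95
ee_pos: [0.4278, 0.3605, 0.0499]
eef_rot: [3.141, 0.002, 1.651]
force: [0.7, -0.4, 0.7]
grip_width: 0.0441
```

Request:
carry_out(commands=[1,0,0,0.3,0,0,0,1,0,0,1,0,0,0,1,0,0,2,0,0,0,1,0,0,2.7,0,0,0,1,0.2,-0.9,3,0,0,-0.01,1,0.8,-3.5,3,0,0,-0.03,1,1.5,-6.8,3,0,0,-0.05,1,2.2,-10,3,0,0,-0.08,1,2.9,-13.3,3,0,0,-0.1,1,3.6,-16.5,3,0,0,-0.12,1,4.1,-18.8,3,0,0,-0.13,1,4.4,-19.8,3,0,0,-0.14])

```text
time_s: 12.95
ee_pos: [0.4722, 0.1596, 0.0803]
eef_rot: [3.141, 0.002, 1.508]
force: [-0.5, -0.1, -2.5]
grip_width: 0.0435
```

Request:
carry_out(commands=[1,0.2,-0.9,0,0,0,-0.01,1,0.8,-3.5,0,0,0,-0.03,1,1.5,-6.7,0,0,0,-0.05,1,2.2,-9.9,0,0,0,-0.07,1,2.8,-12.9,0,0,0,-0.08,1,3.2,-14.8,0,0,0,-0.094,1,3.4,-15.4,-0.6,0,0,-0.094,1,3.4,-15.4,-1.6,0,0,-0.094,1,3.4,-15.4,-2.4,0,0,-0.094,1,3.4,-15.4,-2.8,0,0,-0.094,1,3.4,-15.4,-3,0,0,-0.094,1,3.4,-15.4,-3,0,0,-0.094])

```text
time_s: 13.95
ee_pos: [0.5058, 0.0065, 0.0497]
eef_rot: [-3.141, 0.002, 1.415]
force: [-0.4, -0.7, -1.6]
grip_width: 0.0434
```

```bash
python3 - <<'E'
from h import *
for n in('top','side'): print(n,measure(n,'short_stone',.03,.08)); shot(n,n+'2')
for n in('top','side'): print(n,measure(n,'middle_stone',.036,.056))
o=ctrl.get_obs(); print(o['ee_pos'],o['eef_rot'],o['force'],o['grip_width'])
a=cv2.imread('pics/top2.png')[190:300,270:380];b=cv2.imread('pics/side2.png')[180:270,300:390]
cv2.imwrite('pics/p2.png',np.hstack([cv2.resize(x,(390,390),interpolation=cv2.INTER_CUBIC) for x in(a,b)]))
E
```

```text
top (0.67, array([507.4,   9.3, 104.8,  36. ,  -6.4]), 'mean', array([497.6,  10. ,  66.2]), 'pca', np.float64(-6.1), 'n', 61)
side (0.96, array([507.1,   5.2, 109.1,  46.7,  -8.4]), 'mean', array([503.7,  13.8,  65.3]), 'pca', np.float64(-6.1), 'n', 441)
top (0.62, array([435.7, 360.3, 146.7,  51.9,   1.1]), 'mean', array([434.5, 360. ,  46.7]), 'pca', np.float64(1.2), 'n', 792)
side (0.71, array([438. , 358.4, 148.9,  52.1,   1.2]), 'mean', array([437.7, 361.6,  45.9]), 'pca', np.float64(1.2), 'n', 1597)
[0.50620419 0.00555266 0.05033554] [3.14061538e+00 1.89550077e-03 1.41381242e+00] [ 0.71320213  0.35264901 -2.15110316] 0.043955997655359236
```

View pics/p2.png

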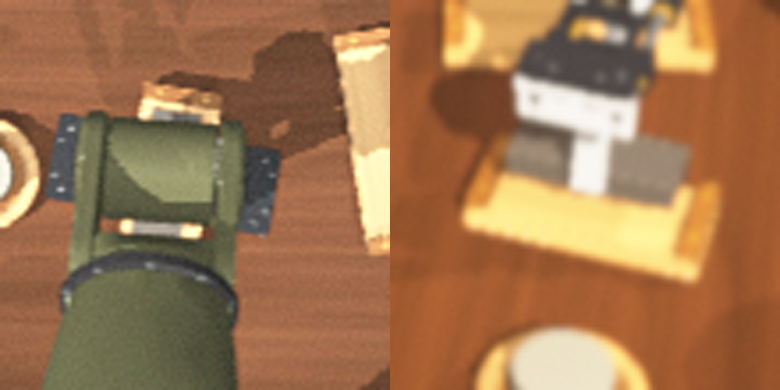

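The stone hangs level over the board between the stops, and the side camera puts it at (507, 5). I'll lower it.

Request:
carry_out(commands=[1,0,0,-0.6,0,0,0,1,0,0,-1.3,0,0,0,1,0,0,-1.9,0,0,0,1,0,0,-2.2,0,0,0,1,0,0,-2.4,0,0,0,1,0,0,-2.5,0,0,0,1,0,0,-2.55,0,0,0,1,0,0,-2.6,0,0,0])

```text
time_s: 15.52
ee_pos: [0.5063, 0.0055, 0.0244]
eef_rot: [3.14, 0.002, 1.414]
force: [1.2, 0.8, -1.6]
grip_width: 0.0434
```

Request:
carry_out(commands=[1,0,0,-0.05,0,0,0,1,0,0,-0.1,0,0,0,1,0,0,-0.13,0,0,0,1,0,0,-0.15,0,0,0,1,0,0,-0.15,0,0,0])

```text
time_s: 15.93
ee_pos: [0.5063, 0.0055, 0.023]
eef_rot: [3.14, 0.002, 1.414]
force: [0.2, 0.5, -3.1]
grip_width: 0.0437
```

Request:
carry_out(commands=[1,0,0,-0.03,0,0,0,1,0,0,-0.06,0,0,0,1,0,0,-0.08,0,0,0,1,0,0,-0.08,0,0,0])

```text
time_s: 16.27
ee_pos: [0.5064, 0.0056, 0.0229]
eef_rot: [3.14, 0.002, 1.414]
force: [-5.6, -0.3, 10.3]
grip_width: 0.0437
```

Request:
carry_out(commands=[0,0,0,0.03,0,0,0,-0.1,0,0,0.05,0,0,0,-0.3,0,0,0.05,0,0,0,-0.6,0,0,0.05,0,0,0,-0.8,0,0,0.05,0,0,0,-0.8,0,0,0.05,0,0,0,-0.8,0,0,1,0,0,0,-0.8,0,0,3,0,0,0,-0.9,0,0,6,0,0,0,-1,0,0,8.5,0,0,0,-1,0,0,9.5,0,0,0,-1,0,0,9.7,0,0,0])

```text
time_s: 17.27
ee_pos: [0.5073, 0.0055, 0.1222]
eef_rot: [3.136, 0.001, 1.414]
force: [0.5, -0.4, 1.0]
grip_width: 0.0942
```

Request:
carry_out(commands=[-1,-0.2,1,0,0,0,0.01,-1,-0.8,4,0,0,0,0.02,-1,-1.5,7.5,0,0,0,0.04,-1,-2.2,11,0,0,0,0.06,-1,-2.9,14.5,0,0,0,0.08,-1,-3.6,18,0,0,0,0.1,-1,-4.3,21.5,0,0,0,0.12,-1,-5,25,0,0,0,0.14,-1,-5.7,28.5,-0.5,0,0,0.16,-1,-6.3,32,-1.5,0,0,0.178,-1,-6.8,34.5,-3,0,0,0.178,-1,-7,35.5,-4,0,0,0.178])

```text
time_s: 18.27
ee_pos: [0.4349, 0.3632, 0.0793]
eef_rot: [3.139, 0.003, 1.595]
force: [-0.0, -0.7, -0.8]
grip_width: 0.094
```

```bash
python3 - <<'E'
from h import *
for n in('top','side'): print(n,measure(n,'short_stone',.033,.055)); print(n,measure(n,'short_holder',.013,.035))
o=ctrl.get_obs(); print(o['ee_pos'],o['eef_rot'],o['force'],o['grip_width'])
E
```

```text
top (0.61, array([505.8,   6.1, 108.9,  42.8,  -9. ]), 'mean', array([506.6,   6.8,  39.5]), 'pca', np.float64(-9.8), 'n', 465)
top (0.79, array([505.7,   4.6, 153.6,  67.3,  -8.7]), 'mean', array([503.7,   3.3,  22. ]), 'pca', np.float64(-6.6), 'n', 528)
side (0.85, array([521.1,   2.8,  80.6,  45.5, -10. ]), 'mean', array([532.7,   8.8,  39.9]), 'pca', np.float64(-32.3), 'n', 225)
side (0.88, array([ 5.291e+02, -5.000e-01,  1.120e+02,  7.010e+01, -8.800e+00]), 'mean', array([547.9,  16.2,  22.3]), 'pca', np.float64(-26.9), 'n', 305)
[0.43736135 0.36043709 0.08225855] [3.13618157e+00 1.44265138e-03 1.59177538e+00] [-0.3982645   0.68499526  0.89628269] 0.0940150001573246
```

Request:
carry_out(commands=[-1,0,0,-1,0,0.003,0,-1,0,0,-2.6,0,0.005,0,-1,0,0,-4.1,0,0.005,0,-1,0,0,-5,0,0.005,0,-1,0,0,-5.3,0,0.005,0,-1,0,0,-5.3,0,0.005,0,-1,0,0,-5.3,0,0.005,0])

```text
time_s: 19.65
ee_pos: [0.4376, 0.3606, 0.0296]
eef_rot: [3.141, 0.001, 1.592]
force: [-0.4, 0.3, 0.4]
grip_width: 0.094
```

Request:
carry_out(commands=[-0.2,0,0,-0.1,0,0,0,0,0,0,-0.15,0,0,0,0.2,0,0,-0.15,0,0,0,1,0,0,-0.15,0,0,0,1,0,0,-0.15,0,0,0,1,0,0,-0.15,0,0,0,1,0,0,-0.15,0,0,0,1,0,0,-0.15,0,0,0], force=40)

```text
time_s: 20.32
ee_pos: [0.4376, 0.3605, 0.0282]
eef_rot: [3.141, 0.001, 1.592]
force: [-0.1, -2.6, 1.5]
grip_width: 0.0498
```

Request:
carry_out(commands=[1,0,0,0.4,0,0,0,1,0,0,1.4,0,0,0,1,0,0,2.8,0,0,0,1,0,0,4.2,0,0,0,1,0.2,-1,4.9,0,0,0,1,0.7,-3.5,5,0,0,0.01,1,1.3,-6.8,5,0,0,0.02,1,1.9,-10.2,5,0,0,0.03,1,2.6,-13.6,5,0,0,0.04,1,3.2,-17,5,0,0,0.05,1,3.8,-20,5,0,0,0.06,1,4.2,-22,5,0,0,0.06])

```text
time_s: 21.32
ee_pos: [0.4796, 0.1374, 0.0785]
eef_rot: [3.141, 0.002, 1.651]
force: [0.3, 0.8, -3.3]
grip_width: 0.0494
```

Request:
carry_out(commands=[1,0.2,-1,0,0,0,0.01,1,0.7,-3.6,0,0,0,0.02,1,1.3,-7,0,0,0,0.03,1,2,-10.5,0,0,0,0.04,1,2.6,-14,0,0,0,0.05,1,3.3,-17.5,0,0,0,0.06,1,4,-21,0,0,0,0.07,1,4.6,-24.5,0,0,0,0.08,1,5.3,-28,0,0,0,0.086,1,5.8,-31,0,0,0,0.086,1,6.1,-32.5,0,0,0,0.086,1,6.1,-32.6,-0.5,0,0,0.086])

```text
time_s: 22.32
ee_pos: [0.5407, -0.1917, 0.0742]
eef_rot: [3.139, 0.003, 1.734]
force: [0.7, -0.3, -3.7]
grip_width: 0.0498
```

Request:
carry_out(commands=[1,0,0,-0.5,0,0,0,1,0,0,-1.3,0,0,0,1,0,0,-1.9,0,0,0,1,0,0,-2,0,0,0])

```text
time_s: 22.65
ee_pos: [0.54, -0.1904, 0.0526]
eef_rot: [3.141, 0.001, 1.735]
force: [0.9, -0.1, -3.2]
grip_width: 0.0498
```

```bash
python3 - <<'E'
from h import *
for n in('top','side'): print(n,measure(n,'middle_stone',.045,.09)); shot(n,n+'3')
for n in('top','side'): print(n,measure(n,'long_stone',.014,.034))
o=ctrl.get_obs(); print(o['ee_pos'],o['eef_rot'],o['force'],o['grip_width'])
b=cv2.imread('pics/side3.png')[130:240,280:400]
cv2.imwrite('pics/p3.png',cv2.resize(b,(600,550),interpolation=cv2.INTER_CUBIC))
E
```

```text
top None
side (0.85, array([ 539.7, -189.1,  147.3,   51.3,    8.3]), 'mean', array([ 541.7, -180.4,   69.6]), 'pca', np.float64(7.5), 'n', 531)
top (0.68, array([471.7,  10.9,  28.2,   1.2, -77.9]), 'mean', array([472. ,  10.2,  33.7]), 'pca', np.float64(-77.3), 'n', 4)
side (0.74, array([427.9, 360.2, 198.9,  61.2,   5.8]), 'mean', array([427.8, 363.5,  24. ]), 'pca', np.float64(5.6), 'n', 2450)
[ 0.54073443 -0.19173145  0.05424436] [3.13939314e+00 2.88278882e-03 1.73404229e+00] [ 0.31167379  0.0769672  -3.09137993] 0.04934916743792008
```

View pics/p3.png

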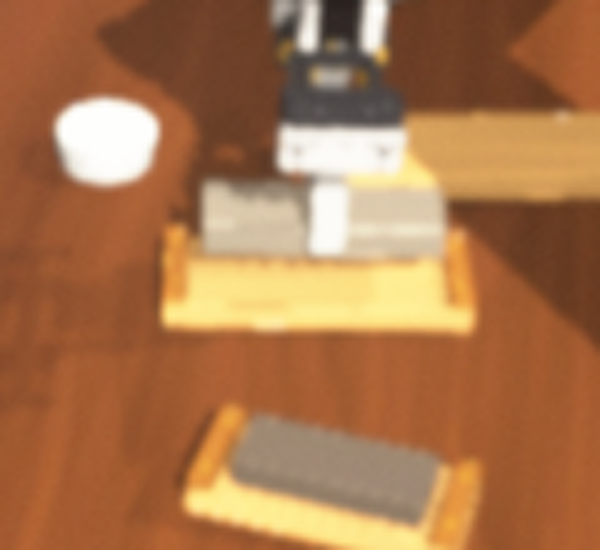

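The side crop shows the middle stone level above its holder between the stops (300–445 px region), and the short stone lying cleanly in its own. I'll shift it 3 mm in y and lower it.

Request:
carry_out(commands=[1,0,0.15,-0.3,0,0,0,1,0,0.3,-1,0,0,0,1,0,0.3,-1.8,0,0,0.005,1,0,0.3,-2.3,0,0,0.005,1,0,0.3,-2.6,0,0,0.005,1,0,0.3,-2.75,0,0,0.005,1,0,0.3,-2.85,0,0,0.005,1,0,0.3,-2.85,0,0,0.005])

```text
time_s: 24.12
ee_pos: [0.5407, -0.1888, 0.0256]
eef_rot: [3.14, 0.003, 1.739]
force: [-1.3, 0.1, -2.9]
grip_width: 0.0498
```

Request:
carry_out(commands=[1,0,0,-0.06,0,0,0,1,0,0,-0.12,0,0,0,1,0,0,-0.17,0,0,0,1,0,0,-0.21,0,0,0,1,0,0,-0.24,0,0,0,1,0,0,-0.24,0,0,0])

```text
time_s: 24.62
ee_pos: [0.5407, -0.1888, 0.0232]
eef_rot: [3.139, 0.003, 1.739]
force: [-0.2, -0.6, -2.6]
grip_width: 0.0497
```

Request:
carry_out(commands=[1,0,0,-0.03,0,0,0,1,0,0,-0.06,0,0,0,1,0,0,-0.06,0,0,0])

```text
time_s: 24.87
ee_pos: [0.5408, -0.1888, 0.0232]
eef_rot: [3.139, 0.003, 1.739]
force: [-3.9, 0.9, 3.6]
grip_width: 0.0496
```

Request:
carry_out(commands=[-0.1,0,0,0,0,0,0,-0.2,0,0,0.02,0,0,0,-0.4,0,0,0.03,0,0,0,-0.7,0,0,0.03,0,0,0,-0.8,0,0,0.03,0,0,0,-0.8,0,0,0.03,0,0,0,-0.8,0,0,1,0,0,0,-0.8,0,0,3,0,0,0,-0.9,0,0,6,0,0,0,-1,0,0,8.5,0,0,0,-1,0,0,9.5,0,0,0,-1,0,0,9.7,0,0,0])

```text
time_s: 25.87
ee_pos: [0.5417, -0.1891, 0.1227]
eef_rot: [3.136, 0.005, 1.739]
force: [-0.3, 0.7, -0.0]
grip_width: 0.0936
```

Request:
carry_out(commands=[-1,-0.2,1,0,0,0,0,-1,-0.8,4,0,0,0,-0.01,-1,-1.6,7.7,0,0,0,-0.02,-1,-2.4,11.5,0,0,0,-0.02,-1,-3.2,15.4,0,0,0,-0.03,-1,-4,19.3,0,0,0,-0.03,-1,-4.8,23.2,0,0,0,-0.04,-1,-5.6,27,0,0,0,-0.04,-1,-6.3,30.5,0,0,0,-0.05,-1,-7,34,0,0,0,-0.05,-1,-7.6,37,0,0,0,-0.06,-1,-7.9,38,0,0,0,-0.06])

```text
time_s: 26.87
ee_pos: [0.4606, 0.1942, 0.1213]
eef_rot: [3.138, 0.005, 1.681]
force: [-0.4, -0.3, -0.1]
grip_width: 0.0942
```

Request:
carry_out(commands=[-1,-0.4,1.5,0,0,0,0,-1,-1,5,0,0,0,0,-1,-1.8,9,-1,0,0,0,-1,-2.6,13,-2.5,0,0,0,-1,-3.2,16,-4,0,0,0,-1,-3.5,16.9,-5,0,0,0,-1,-3.5,16.9,-5,0,0,0,-1,-3.5,16.9,-5,0,0,0])

```text
time_s: 27.53
ee_pos: [0.425, 0.3623, 0.0702]
eef_rot: [3.14, 0.007, 1.682]
force: [-0.2, -0.3, 0.1]
grip_width: 0.0939
```

```bash
python3 - <<'E'
from h import *
for n in('top','side'): print(n,measure(n,'middle_stone',.033,.06)); print(n,measure(n,'middle_holder',.013,.035))
print(measure('top','long_stone',.014,.034))
o=ctrl.get_obs(); print(o['ee_pos'],o['eef_rot'],o['force'],o['grip_width'])
E
```

```text
top (0.83, array([ 538.2, -184.7,  150.1,   50.8,    9.7]), 'mean', array([ 538.1, -184.4,   40.8]), 'pca', np.float64(9.6), 'n', 797)
top (0.75, array([ 539.7, -188.2,  194.7,   74.8,    9.4]), 'mean', array([ 540.4, -189.6,   21.4]), 'pca', np.float64(9.9), 'n', 684)
side (0.71, array([ 542. , -187.3,  146.3,   50.7,    9.5]), 'mean', array([ 543.9, -182.1,   41.6]), 'pca', np.float64(8.7), 'n', 500)
side (0.81, array([ 541.4, -190.9,  193.3,   72.5,    9.4]), 'mean', array([ 547. , -171.7,   22. ]), 'pca', np.float64(8.9), 'n', 379)
(0.7, array([426. , 361.3, 198. ,  59.1,   6.8]), 'mean', array([463.8, 361.4,  24.8]), 'pca', np.float64(14.9), 'n', 526)
[0.4255894  0.36316921 0.07123023] [3.13825087 0.00505765 1.68126706] [-0.40778658 -0.43402204  1.27509102] 0.09407698085653791
```

```bash
python3 - <<'E'
from h import *
p=np.mean([shot('top')[0] for _ in range(4)],0).astype(np.uint8)
cv2.imwrite('pics/p4.png',cv2.resize(p[185:310,290:465],None,fx=4.5,fy=4.5,interpolation=cv2.INTER_CUBIC))
c=viewer.camera_info('top')
K=np.array([[c['fx'],0,c['cx']],[0,c['fy'],c['cy']],[0,0,1.]]);R=np.array(c['R']);t=np.array(c['t'])
a=np.radians(9.5);u=np.array([np.cos(a),np.sin(a)]);v=np.array([-u[1],u[0]])
g=p.mean(2).astype(np.float32); sat=(p.max(2).astype(float)-p.min(2)).astype(np.float32)
for z in(.02,.042):
  print(z)
  ss=np.arange(-50,51,2.)/1000
  prof=[]
  for s in ss:
    X=np.array([[*(np.array([.54,-.188])+u*q+v*s),z] for q in np.linspace(-.05,.05,40)])
    px=cv2.projectPoints(X,cv2.Rodrigues(R)[0],t,K,np.array(c['D'],float))[0][:,0].astype(np.float32)
    prof.append(cv2.remap(sat,px[None,:,0],px[None,:,1],cv2.INTER_LINEAR).mean())
  print([(int(s*1000),int(x)) for s,x in zip(ss,prof)])
E
```

```text
0.02
[(-50, 58), (-48, 58), (-46, 58), (-44, 57), (-42, 59), (-40, 68), (-38, 84), (-36, 95), (-34, 98), (-32, 97), (-30, 97), (-28, 91), (-26, 72), (-24, 44), (-22, 25), (-20, 22), (-18, 23), (-16, 24), (-14, 24), (-12, 24), (-10, 24), (-8, 24), (-6, 24), (-4, 24), (-2, 24), (0, 24), (2, 24), (4, 24), (6, 24), (8, 24), (10, 24), (12, 24), (14, 24), (16, 24), (18, 23), (20, 22), (22, 21), (24, 25), (26, 45), (28, 71), (30, 88), (32, 93), (34, 90), (36, 78), (38, 59), (40, 52), (42, 55), (44, 58), (46, 59), (48, 59), (50, 59)]
0.042
[(-50, 58), (-48, 58), (-46, 59), (-44, 58), (-42, 58), (-40, 57), (-38, 62), (-36, 76), (-34, 90), (-32, 98), (-30, 97), (-28, 97), (-26, 95), (-24, 82), (-22, 56), (-20, 31), (-18, 22), (-16, 23), (-14, 24), (-12, 24), (-10, 24), (-8, 24), (-6, 24), (-4, 24), (-2, 24), (0, 24), (2, 24), (4, 24), (6, 24), (8, 24), (10, 24), (12, 24), (14, 24), (16, 24), (18, 24), (20, 23), (22, 23), (24, 21), (26, 25), (28, 43), (30, 69), (32, 87), (34, 92), (36, 90), (38, 78), (40, 59), (42, 52), (44, 55), (46, 58), (48, 59), (50, 59)]
```

View pics/p4.png

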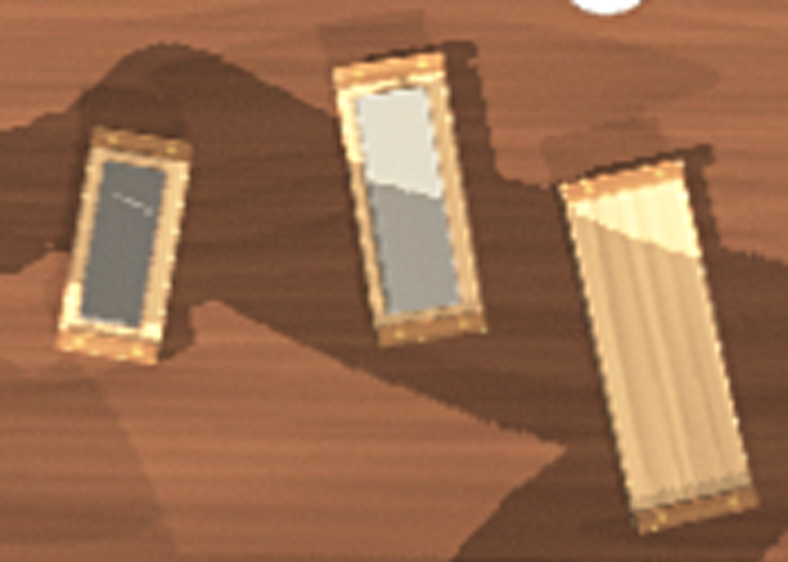

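Board margins in the top crop put the middle stone about 3 mm off-centre across its board (stone centre about +2 mm, board −1 mm) and in line. The short stone is centred. I'll place the long stone first and then nudge the middle one.

Request:
carry_out(commands=[-1,0.1,-0.1,-1,0.003,0.002,-0.007,-1,0.15,-0.2,-2.6,0.005,0.003,-0.007,-1,0.15,-0.2,-4.6,0.005,0.003,-0.007,-1,0.15,-0.2,-5.8,0.005,0.003,-0.007,-1,0.15,-0.2,-6.4,0.005,0.003,-0.007,-1,0.15,-0.2,-6.6,0.005,0.003,-0.007,-1,0.15,-0.2,-6.6,0.005,0.003,-0.007,-1,0.15,-0.2,-6.6,0.005,0.003,-0.007])

```text
time_s: 29.4
ee_pos: [0.4275, 0.3614, 0.0059]
eef_rot: [3.14, -0.001, 1.674]
force: [0.3, -0.2, 0.3]
grip_width: 0.0939
```

Request:
carry_out(commands=[-0.4,0,0,-0.1,0,0,0,-0.3,0,0,-0.2,0,0,0,0,0,0,-0.2,0,0,0,1,0,0,-0.2,0,0,0,1,0,0,-0.2,0,0,0,1,0,0,-0.2,0,0,0,1,0,0,-0.2,0,0,0,1,0,0,-0.2,0,0,0], force=50)

```text
time_s: 30.07
ee_pos: [0.4275, 0.3613, 0.004]
eef_rot: [3.14, -0.001, 1.674]
force: [-0.5, -2.5, 2.7]
grip_width: 0.0595
```

Request:
carry_out(commands=[1,0,0,0.4,0,0,0,1,0,0,1.4,0,0,0,1,0,0,2.8,0,0,0,1,0,0,4.4,0,0,0,1,0,0,6,0,0,0,1,0,0,7.2,0,0,0,1,0,0,7.8,0,0,0,1,0,0,8,0,0,0,1,0,0,8,0,0,0,1,0,0,8,0,0,0])

```text
time_s: 30.9
ee_pos: [0.4271, 0.361, 0.0832]
eef_rot: [3.141, 0.0, 1.674]
force: [-0.8, 0.1, -8.3]
grip_width: 0.0595
```

Request:
carry_out(commands=[1,0,-0.8,0,0,0,0,1,0.1,-2.8,0,0,0,0,1,0.1,-5.8,0,0,0,0.01,1,0.2,-9,0,0,0,0.015,1,0.2,-12.3,0,0,0,0.02,1,0.3,-15.6,0,0,0,0.026,1,0.4,-18.9,0,0,0,0.032,1,0.4,-22.2,0,0,0,0.038,1,0.5,-25.5,0,0,0,0.044,1,0.5,-28.5,0,0,0,0.05,1,0.6,-30.5,0,0,0,0.05,1,0.6,-31,0,0,0,0.05])

```text
time_s: 31.9
ee_pos: [0.4326, 0.0482, 0.0828]
eef_rot: [-3.141, 0.001, 1.722]
force: [-0.1, -0.1, -6.7]
grip_width: 0.0595
```

Request:
carry_out(commands=[1,0,-0.8,0,0,0,0,1,0.1,-2.8,0,0,0,0,1,0.1,-5.8,0,0,0,0.01,1,0.2,-9,0,0,0,0.015,1,0.2,-12.3,0,0,0,0.02,1,0.3,-15.6,0,0,0,0.026,1,0.4,-18.9,0,0,0,0.032,1,0.4,-22.2,0,0,0,0.038,1,0.5,-25.5,0,0,0,0.044,1,0.5,-28.5,0,0,0,0.05,1,0.6,-30.5,0,0,0,0.05,1,0.6,-31,0,0,0,0.05])

```text
time_s: 32.9
ee_pos: [0.4383, -0.2643, 0.0824]
eef_rot: [-3.141, 0.001, 1.77]
force: [-1.1, -0.4, -7.4]
grip_width: 0.0596
```

Request:
carry_out(commands=[1,0,-1,0,0,0,0.01,1,0.1,-3.5,0,0,0,0.02,1,0.2,-6.5,0,0,0,0.028,1,0.2,-9,0,0,0,0.028,1,0.2,-10,-0.4,0,0,0.028,1,0.2,-10,-1.3,0,0,0.028,1,0.2,-10,-2.2,0,0,0.028,1,0.2,-10,-2.8,0,0,0.028,1,0.2,-10,-3,0,0,0.028,1,0.2,-10,-3,0,0,0.028,1,0.2,-10,-3,0,0,0.028])

```text
time_s: 33.82
ee_pos: [0.4405, -0.3638, 0.0525]
eef_rot: [-3.141, 0.001, 1.799]
force: [-0.1, -0.4, -5.9]
grip_width: 0.0596
```

```bash
python3 - <<'E'
from h import *
for n in('top','side'):
    shot(n,n+'5'); print(n,measure(n,'long_stone',.045,.1),measure(n,'long_holder',.013,.035))
o=ctrl.get_obs(); print(o['ee_pos'],o['eef_rot'],o['force'],o['grip_width'])
a=cv2.imread('pics/top5.png')[200:320,390:510];b=cv2.imread('pics/side5.png')[110:200,310:440]
cv2.imwrite('pics/p5.png',np.hstack([cv2.resize(a,(350,350),interpolation=cv2.INTER_CUBIC),cv2.resize(b,(440,350),interpolation=cv2.INTER_CUBIC)]))
E
```

```text
top (0.71, array([ 497.2, -345.9,   78.9,   59.4,    9.8]), 'mean', array([ 500.7, -343.5,   71.4]), 'pca', np.float64(-3.9), 'n', 466) (0.81, array([ 510.4, -347. ,  102. ,   85.5,   13. ]), 'mean', array([ 525.8, -329.3,   21.5]), 'pca', np.float64(-25.8), 'n', 358)
side (0.71, array([ 440.4, -362.6,  199. ,   64.9,   12.6]), 'mean', array([ 441.2, -351.2,   67.6]), 'pca', np.float64(13.2), 'n', 777) (0.77, array([ 444.3, -363.5,  242.5,   86. ,   13.6]), 'mean', array([ 444.6, -347.3,   19.7]), 'pca', np.float64(10.8), 'n', 748)
[ 0.44023312 -0.3643081   0.05232439] [-3.14108485e+00  7.69814068e-04  1.79811320e+00] [-0.16333392 -0.58784619 -7.01410009] 0.05969639562970243
```

View pics/p5.png

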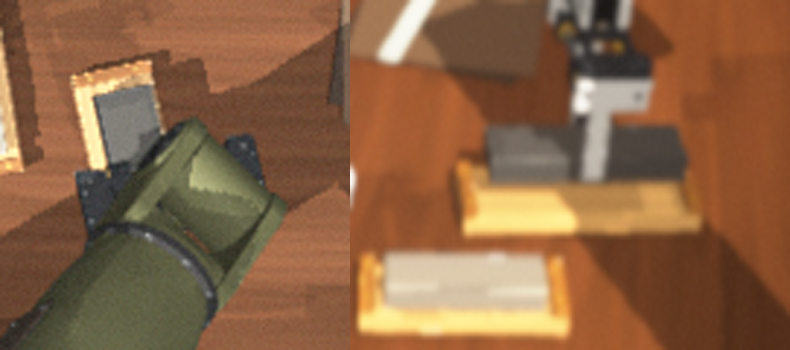

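The side crop shows the stone level above the long board, a few mm toward the near stop. I'll shift +3 mm in x and −1 mm in y while lowering.

Request:
carry_out(commands=[1,0.1,0,-0.3,0,0,0,1,0.25,-0.1,-0.9,0,0,0,1,0.3,-0.1,-1.5,0,0,0,1,0.3,-0.1,-2,0,0,0,1,0.3,-0.1,-2.3,0,0,0,1,0.3,-0.1,-2.5,0,0,0,1,0.3,-0.1,-2.6,0,0,0,1,0.3,-0.1,-2.65,0,0,0,1,0.3,-0.1,-2.65,0,0,0])

```text
time_s: 35.47
ee_pos: [0.4433, -0.3654, 0.0259]
eef_rot: [-3.141, 0.001, 1.798]
force: [-0.1, 0.4, -6.9]
grip_width: 0.0599
```

Request:
carry_out(commands=[1,0,0,-0.05,0,0,0,1,0,0,-0.1,0,0,0,1,0,0,-0.13,0,0,0,1,0,0,-0.15,0,0,0,1,0,0,-0.15,0,0,0])

```text
time_s: 35.88
ee_pos: [0.4433, -0.3654, 0.0244]
eef_rot: [-3.141, 0.001, 1.798]
force: [-0.0, -0.4, -8.0]
grip_width: 0.0595
```

Request:
carry_out(commands=[1,0,0,-0.03,0,0,0,1,0,0,-0.06,0,0,0,1,0,0,-0.08,0,0,0,1,0,0,-0.08,0,0,0])

```text
time_s: 36.22
ee_pos: [0.4433, -0.3654, 0.0241]
eef_rot: [-3.141, 0.001, 1.798]
force: [-3.4, 1.9, 2.2]
grip_width: 0.0594
```

Contact. I'll release and rise.

Request:
carry_out(commands=[-0.3,0,0,-0.02,0,0,0,-0.35,0,0,0,0,0,0,-0.5,0,0,0,0,0,0,-0.7,0,0,0,0,0,0,-0.9,0,0,0,0,0,0,-0.9,0,0,0,0,0,0,-0.9,0,0,1,0,0,0,-0.9,0,0,3,0,0,0,-0.9,0,0,6,0,0,0,-1,0,0,8.5,0,0,0,-1,0,0,9.5,0,0,0,-1,0,0,9.7,0,0,0])

```text
time_s: 37.22
ee_pos: [0.444, -0.3661, 0.1236]
eef_rot: [3.14, 0.004, 1.798]
force: [0.1, 0.4, -0.8]
grip_width: 0.0937
```

Request:
carry_out(commands=[-1,0.6,1,0,0,0,0,-1,2,3.6,0,0,0,-0.02,-1,4,7.2,0,0,0,-0.03,-1,6,10.8,0,0,0,-0.04,-1,8,14.4,-0.5,0,0,-0.059,-1,9.3,16.9,-2,0,0,-0.059,-1,9.7,17.7,-3.5,0,0,-0.059,-1,9.7,17.7,-4,0,0,-0.059,-1,9.7,17.7,-4,0,0,-0.059])

```text
time_s: 37.97
ee_pos: [0.54, -0.188, 0.0812]
eef_rot: [-3.14, 0.002, 1.74]
force: [-0.9, 0.3, 0.2]
grip_width: 0.094
```

```bash
python3 - <<'E'
from h import *
for n in('top','side'):
    print(n,measure(n,'long_stone',.036,.06)); print(measure(n,'long_holder',.013,.035))
o=ctrl.get_obs(); print(o['ee_pos'],o['eef_rot'],o['force'],o['grip_width'])
E
```

```text
top (0.57, array([ 440.7, -361.8,  199.1,   61.5,   12. ]), 'mean', array([ 440.1, -361.7,   43.8]), 'pca', np.float64(12.5), 'n', 1253)
(0.95, array([ 440.8, -362.6,  244.4,   86.2,   12.7]), 'mean', array([ 430.1, -360.6,   21.2]), 'pca', np.float64(10.4), 'n', 713)
side (0.68, array([ 442. , -363.1,  194.4,   61.7,   13. ]), 'mean', array([ 429.1, -359.6,   43.4]), 'pca', np.float64(16.7), 'n', 515)
(0.65, array([ 430.1, -337.5,  246.8,   81.2,   27.5]), 'mean', array([ 404.9, -341.7,   19.7]), 'pca', np.float64(19.3), 'n', 288)
[ 0.54103356 -0.18901561  0.08362637] [3.13962194 0.00442124 1.7391458 ] [-0.26496909  0.59839804 -0.18911062] 0.09359697444769564
```

The long stone is centred: (440.7, −361.8) against the holder's (440.8, −362.6). Next is the 3 mm correction of the middle stone.

Request:
carry_out(commands=[-1,0,0,-1,0.002,0.002,0,-1,0,0,-2.6,0.004,0.003,0,-1,0,0,-4.4,0.004,0.003,0,-1,0,0,-5.5,0.004,0.003,0,-1,0,0,-5.9,0.004,0.003,0,-1,0,0,-5.95,0.004,0.003,0,-1,0,0,-5.95,0.004,0.003,0,0.2,0,0,-5.95,0.004,0.003,0,1,0,0,-5.95,0.004,0.003,0,1,0,0,-5.95,0.004,0.003,0,1,0,0,-5.95,0.004,0.003,0,1,0,0,-5.95,0.004,0.003,0], force=30)

```text
time_s: 39.77
ee_pos: [0.5411, -0.1891, 0.0244]
eef_rot: [-3.142, 0.0, 1.739]
force: [-0.0, -0.0, -0.5]
grip_width: 0.0644
```

Request:
carry_out(commands=[1,0,0,0,0,0,0,1,0,0,0,0,0,0,1,0,0,0,0,0,0,1,0,0,0,0,0,0,1,0,0,0.1,0,0,0,1,0,0,0.2,0,0,0,1,0,0,0.25,0,0,0,1,0,-0.15,0.25,0,0,0,1,0.05,-0.3,0.25,0,0,0,1,0.05,-0.3,0.15,0,0,0,1,0.05,-0.3,0.06,0,0,0,1,0.05,-0.3,0.03,0,0,0])

```text
time_s: 40.77
ee_pos: [0.5415, -0.1921, 0.0245]
eef_rot: [-3.141, 0.0, 1.739]
force: [-2.5, 0.2, -0.3]
grip_width: 0.0497
```

Request:
carry_out(commands=[1,0,0,-0.03,0,0,0,1,0,0,-0.03,0,0,0,1,0,0,-0.03,0,0,0])

```text
time_s: 41.02
ee_pos: [0.5415, -0.1921, 0.0245]
eef_rot: [-3.141, 0.0, 1.739]
force: [-2.9, 0.8, 4.7]
grip_width: 0.0494
```

Contact. I'll release, rise, and then swing clear for the last look.

Request:
carry_out(commands=[-0.1,0,0,0,0,0,0,-0.2,0,0,0,0,0,0,-0.4,0,0,0,0,0,0,-0.7,0,0,0,0,0,0,-0.8,0,0,0,0,0,0,-0.8,0,0,0,0,0,0,-0.8,0,0,1,0,0,0,-0.8,0,0,3,0,0,0,-0.9,0,0,6,0,0,0,-1,0,0,9,0,0,0,-1,0,0,12,0,0,0,-1,0,0,13,0,0,0])

```text
time_s: 42.02
ee_pos: [0.5428, -0.1926, 0.1598]
eef_rot: [3.137, 0.004, 1.739]
force: [0.2, -0.5, 1.2]
grip_width: 0.0937
```

Request:
carry_out(commands=[-1,-0.5,1,0,0,0,0,-1,-1.5,4.5,0,0,0,0,-1,-2.5,8.5,0,0,0,0,-1,-3.5,12.5,0,0,0,0,-1,-4.5,16.5,0,0,0,0,-1,-5.5,20.5,0,0,0,0,-1,-6.5,24.5,0,0,0,0,-1,-7.5,28.5,0,0,0,0,-1,-8.5,32.5,0,0,0,0,-1,-9.5,36.5,0,0,0,0,-1,-10.5,40.5,0,0,0,0,-1,-11,42,0,0,0,0])

```text
time_s: 43.02
ee_pos: [0.4302, 0.2311, 0.1588]
eef_rot: [3.138, 0.003, 1.742]
force: [0.4, 0.9, -0.7]
grip_width: 0.0939
```

Request:
carry_out(commands=[-1,-1,1,0,0,0,0,-1,-3,4,0,0,0,0,-1,-5,7,0,0,0,0,-1,-7,10,0,0,0,0,-1,-10,12.5,0,0,0,0,-1,-13,15,0,0,0,0,-1,-16,17.5,0,0,0,0,-1,-18,19,0,0,0,0,-1,-19,20,0,0,0,0,-1,-19,20,0,0,0,0])

```text
time_s: 43.85
ee_pos: [0.2374, 0.4319, 0.1578]
eef_rot: [3.139, 0.004, 1.745]
force: [-0.8, -0.8, -0.4]
grip_width: 0.0943
```

```bash
python3 - <<'E'
from h import *
o=ctrl.get_obs(); print(o['ee_pos'],o['force'],o['time_s'])
for s,h,z in(('long_stone','long_holder',.036),('middle_stone','middle_holder',.034),('short_stone','short_holder',.033),('round_stone','round_dish',.033),('chisel',0,.0),('paste_tin',0,.015)):
  for n in('top','side'): print(n,s,measure(n,s,z,.06),h and measure(n,h,.007 if 'dish' in h else .013,.03))
p,_=shot('top');q,_=shot('side')
a=p[130:320,170:480];b=q[140:380,220:440]
cv2.imwrite('pics/f1.png',cv2.resize(a,None,fx=2.5,fy=2.5,interpolation=cv2.INTER_CUBIC))
cv2.imwrite('pics/f2.png',cv2.resize(b,None,fx=2.5,fy=2.5,interpolation=cv2.INTER_CUBIC))
E
```

```text
[0.23744905 0.43189633 0.15776657] [-0.78099907 -0.81689152 -0.40124384] 43.85
top long_stone (0.8, array([ 441.4, -361. ,  198.3,   60.5,   12.9]), 'mean', array([ 441.2, -360.4,   43.7]), 'pca', np.float64(12.6), 'n', 1207) (0.82, array([ 441.1, -362.7,  244. ,   86.5,   12.8]), 'mean', array([ 444.1, -353.3,   21.2]), 'pca', np.float64(12.0), 'n', 747)
side long_stone (0.64, array([ 444.4, -363.9,  197.7,   64.4,   12.3]), 'mean', array([ 445.9, -358.9,   43.4]), 'pca', np.float64(12.2), 'n', 632) None
top middle_stone (0.73, array([ 538.9, -188.2,  150.4,   50.6,    9.7]), 'mean', array([ 538.3, -188. ,   40.7]), 'pca', np.float64(9.4), 'n', 806) (0.67, array([ 540.6, -187.7,  191.3,   74.2,    9.3]), 'mean', array([ 543. , -181.8,   21.1]), 'pca', np.float64(9.2), 'n', 565)
side middle_stone (0.71, array([ 541.3, -192.1,  149.4,   52.8,    9.7]), 'mean', array([ 543.4, -187.2,   41.9]), 'pca', np.float64(9.0), 'n', 525) (0.88, array([ 541.5, -191.2,  194.2,   74.6,    8.4]), 'mean', array([ 539.9, -171.8,   21.7]), 'pca', np.float64(8.2), 'n', 412)
top short_stone (0.69, array([
[... 779 characters left out ...]
, 356) (0.7, array([503.7, 174.9,  96. ,  81.9,  10.7]), 'mean', array([500., 184.,  16.]), 'pca', np.float64(16.0), 'n', 424)
top chisel (0.72, array([781. , -34.7, 262.8,  33. ,  87. ]), 'mean', array([776.9, -47.4,  16.5]), 'pca', np.float64(86.8), 'n', 617) 0
side chisel (0.74, array([778.9, -37.1, 260. ,  23.3,  86.9]), 'mean', array([778.4, -39.6,  18.2]), 'pca', np.float64(86.0), 'n', 404) 0
top paste_tin (0.91, array([ 705.2, -327.9,   65.8,   63.7,  -21.3]), 'mean', array([ 705. , -328. ,   22.3]), 'pca', np.float64(-35.1), 'n', 346) 0
side paste_tin (0.63, array([ 706.7, -327.4,   66.8,   63. ,  -77.9]), 'mean', array([ 706.1, -323.6,   22.2]), 'pca', np.float64(-78.9), 'n', 186) 0
```

View pics/f1.png

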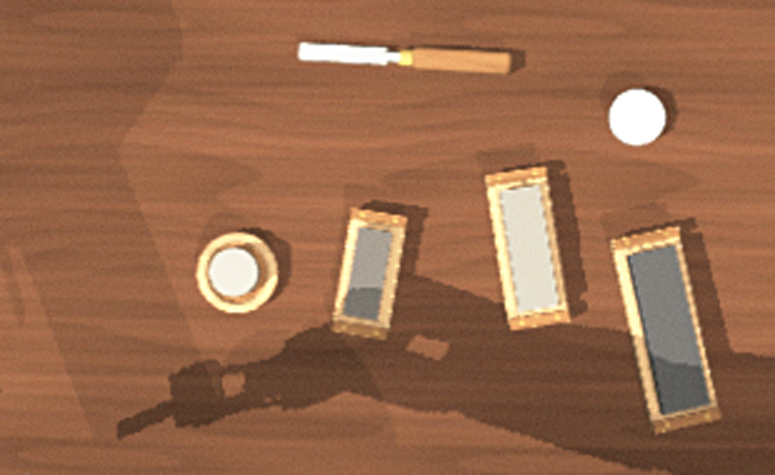

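View pics/f2.png

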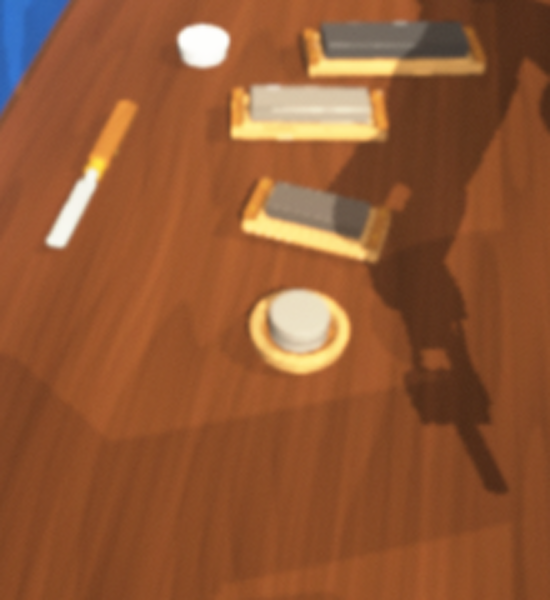

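Both final crops show every stone flat in its own holder, the puck inside the dish rim, and the chisel and tin where they were. The arm is clear, so I'll hand in.

```bash
python3 -c "
from station import ticket; print(ticket.hand_in())"
```

```text
the job is handed in; nothing more can be done
None
```

The job is handed in. I took the pile apart from the top down and laid the round stone in the dish. The short, middle and long stones are each in their own holder, same side up. Each stone was lowered slowly until it touched before I let go. I picked the middle stone up once more to move it 3 mm, because it sat slightly off-centre across its board.

Last checks, at about 44 s of robot time:
- **Centring:** each flat stone measured within about 2 mm of its holder's centre and within about 1.5° of its line.
- **Flatness:** the flat stones' top heights matched lying flat on their boards to within about 2 mm. The round stone's top was at 40 mm, as it should be lying on the dish floor.
- **Bystanders:** the chisel and tin measured within about 2 mm of where they started, about the camera error. The arm was clear of everything.

- **Where the checks disagreed:** the two cameras differ by 2–4 mm in absolute position, so I judged centring by comparing stone and holder in the same camera.
- **Missed detections:** in the last check the networks missed the dish in the top view and the long holder in the side view. Part of the dish was hidden by the stone in the side view, so its centre there was unreliable. I compared with the earlier dish fit and the pictures, which put the round stone within about 2 mm of centre.

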